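# Raise the counterweighted gate and feed the block home

### The arm

A 6-joint arm with a two-finger parallel gripper is mounted at the origin on a cart in front of the work surface, level with it; the furniture and walls round the work are solid. World frame = base frame: x ahead of the robot, y to its left, z up, the work surface at z = 0. Lengths are in m, angles in rad, forces in N, time in s.
With the tool pointing down it reaches from about 0.35 to 0.975 m from the base axis. Payload 17.4 kg.
Tool frame: the origin (TCP) lies on the mounting face of the last link; the fingertips stand 173 mm ahead of it and the grasp point (between the pads) lies 155 mm ahead of it (manip.pinch_z is the z of the grasp point in the tool frame, in m); z points along the fingers, y is the line along which they close (so a half turn about z gives the same grasp; the last joint's range is limited). The gripper opens to 85 mm and grips with 20 to 120 N. Pads are 22 mm wide; open, the fingers measure 114 mm over their backs; the gripper's body (76 mm by 85 mm) begins 54 mm behind the grasp point. The pads swing forward as they close: fully open they stand 13 mm farther back than shut.
Start: joints at [1.168, 0.116, 1.442, -0, 1.584, -0.038], TCP at [0.241, 0.631, 0.405] pointing down, gripper open.
Joint ranges: [-2.83, 2.83], [-0.83, 2.19], [0.07, 2.5], [-1.14, 4.28], [0.01, 3], [-2.97, 2.97]. Speed limits (rad/s): [1.89, 1.89, 2.22, 3.14, 3.14, 3.14].

### API

Orientations are given as a rotation vector (axis times angle).
In Python, from station import manip gives the robot as it stands. The module is installed in compiled form; this text tells all that it offers.
- The arm moves only by the shell command python3 -m crank 'ROWS' [FORCE]. ROWS is a JSON object of lists of equal length, an entry for each row: "gripper": the gripper command: -1 is fully open, 1 is shut, values between are in proportion; "translation": the shift along the world's x, y, z in cm, a list of three; "turn": the turn about the world's z in rad. In form: {"gripper": [gripper, ...], "translation": [[x, y, z], ...], "turn": [turn, ...]}. A call has 1 to 12 rows; each row shifts and turns the commanded pose from where the row before left it; what a row does not reach is not made up. A row lasts 1/10 s, in which the tool goes at most 50 mm and 8.59 degrees, less where a joint would pass 70% of its speed; a pose out of reach is approached as far as the arm can. A call with a gripper value outside its range is refused whole. The fingers move at their own pace and stop on an object; FORCE is the grip in N (left out, the last holds). Time passes only in rows, so rows that do not move let the fingers close. It gives the time, the measured TCP pose, the force, the opening and the grip force at its end, in the units of the state.
- manip.read_state(): the state, without advancing time (a new reading comes with each control period).
- manip.camera(name): name is "scene" or "top" or "wrist"; returns the picture (384x512x3 uint8, red, green, blue); there is no depth.
- manip.calibration(name): a dict with "vertical_fov" (degrees; the focal length in pixels is half the picture's height over the tangent of half this angle, whatever the lens; pixels are square), "cx", "cy" (the principal point, pixels), "pose" (4x4, takes a point from camera to world coordinates); the wrist camera has in their place "mount" (4x4, takes a point from camera to tool coordinates, whose origin is the TCP and whose axes are the flange's). Camera axes: x right, y down, z forward; pixel columns grow to the right and rows downward; lengths in m; the calibration is good to about 2 mm. A picture is of the moment at which its call begins: read the wrist's pose just before it. calibration takes no time and is no camera call.
- manip.job_done(): hands the job in; it is judged then, once.
Trained networks look in the newest picture that a camera, given by its name, has taken for a name from the list of things; names that differ only in an ending like _2 or _b are one class to them, and where a whole thing is asked for, a point or a joint stands for the part that bears it (a point fixed in the world has none). Each returns a list of dicts, best first, with "conf" (0 to 1); they miss things now and then, are a little off and sometimes report something else, mostly with a low value. They report only what shows in the picture. A call takes as long as a camera call.
- manip.look_for(camera, label): "box" ([centre column, centre row, width, height] as shares, 0 to 1, of the picture: columns of its width, rows of its height, round what is visible of it).
The state is a dict: "t": time; "joints": joint angles; "qvel": joint speeds; "joint_efforts": joint torques, N m; "ee_pos": TCP position; "tcp_rot": TCP orientation; "wrist_force": force on the tool from outside, world axes, zero at the start; "torque": the same for the moment, N m; "width": opening from 0.0 (shut) to 1.0 (fully open); "grasp_force": force on a finger pad.
Only numpy, scipy, OpenCV 4.12 (cv2) and the standard library are available. Lean on these libraries where they do the work, as an engineer would, in place of code of your own. Each camera call takes 0.05 s, during which the arm holds its last target. There are 200 camera calls.

### The job

Push the counterweighted gate arm of the feed tray up past its balance point, so that it stays fully raised by itself. Then push the cork block along the tray, beneath the raised gate, until it rests against the end stop. Only push, with the fingertips or the outside of the fingers: do not grip the gate or the block, keep the block flat on the tray, and leave the other things on the bench where they are.

Things in the scene. Friction and masses are not known exactly. Their poses are not given: they have to be found in the camera images.
- tray: feed tray screwed to the bench: 6 mm plywood plate, two wooden guide rails along y (10 mm above the plate, 64 mm apart inside). Origin: plate's underside (bench level), on the lane's centre line below the gate. Plate: x -50 to +100, y -160 to +45 mm. +y runs along the lane to the closed end, +x from the lane to the gate's post. Position and yaw vary.
- end_stop (a point): middle of the face of the wooden end stop across the closed end of the lane (76 mm wide, 34 mm above the plate, 10 mm thick): at x 0, y +30, z 23 mm in the tray's frame.
- pivot (a point): the gate's pivot, between the two aluminium cheeks of the post: at x +60, y 0, z 100 mm in the tray's frame. Hinge axis parallel to the tray's y. The post fills x 38 to 94 mm, y within 43 mm, and is 144 mm high.
- gate (a joint): angle of the counterweighted gate: 0 = down on its stop; grows as the arm swings up and over towards the tray's +x; 1.57 = fully raised on its stop. Balance point about 0.78: below it the gate falls back to 0, past it it tips on by itself to 1.57 and stays. Nearly free of friction; 1 to 3 N on the push bar raises it.
- push_bar (a point): centre of the push bar, a 12 mm round steel cross bar, 54 mm long, parallel to tray y, at the arm's free end, 140 mm from the pivot. Gate down: the arm slopes up 25 degrees from the pivot to tray -x, bar at x -67, y 0, z 159 mm in the tray's frame, free from below and from -x; at joint q the slope is 25 degrees + q. Its axes turn with the gate, parallel to the tray's at joint 0.
- mid_arm (a point): middle of the gate arm, a steel flat bar 140 mm long, 12 mm wide, 10 mm deep, half way from pivot to push bar; x along the arm, y along the hinge. A round counterweight, 40 mm across, sits on the pivot's far side.
- leaf_foot (a point): middle of the lower edge of the aluminium leaf (36 mm in tray x, 6 mm in y, 104 mm high) that hangs from the arm over the lane and bars it: 24 mm above the bench when the gate is down. Raised, it stands out level from the arm, over the lane, at 140 to 180 mm height.
- block: cork sanding block, 110x60x35 mm, about 0.12 kg, flat in the lane (2 mm play each side) on the plate, its top 41 mm above the bench, 25 mm above the rails. Origin: centre of the underside; x along its length and the lane. It starts on the -y side of the gate, leading end 20 to 55 mm short of the leaf. At the end stop its origin is at tray y -25, its near end at y -80 mm.
- offcut: 130x40x20 mm red-brown wooden offcut lying flat in front of the tray; a bystander, origin at the centre of its underside
- tin: round tin, 86 mm across, 40 mm high, to the right of the tray's open end; a bystander, origin at the centre of its underside
- felt_pen: felt pen, 17x135x16 mm, lying near the front edge of the bench; a bystander, origin at the centre of its underside

How it is judged:
By the outcome, as a careful person would: the job done as asked, in the order asked, and still so for the second after the job is handed in, with the robot touching nothing.
It also fails if it takes over 45 s, if anything falls off the work surface, if the arm or the gripper's body presses on something with over 40 N, if the wrist force passes 120 N, or if a joint passes its speed limit or range.

## Working session

There is one attempt and no reset: what is moved stays moved. The work goes in short steps, Python scripts to look and compute and a shell command to move; the robot and the scene stay as the last step left them, time stands still between calls to the robot, and variables do not carry over. Pictures are saved under pics/ and viewed, at most 10 in all, crops included, and the job is handed in when it is done.

```bash
mkdir -p pics
python3 - <<'E'
from station import manip
import cv2, numpy as np
np.set_printoptions(precision=4,suppress=True)
print(manip.read_state())
for c in ("scene","top"):
    im=manip.camera(c); cv2.imwrite(f"pics/{c}0.png",im[:,:,::-1])
    k=manip.calibration(c); print(c,k["vertical_fov"],k["cx"],k["cy"]); print(np.array(k["pose"]))
    for l in ("tray","gate","push_bar","block","offcut","tin","felt_pen","leaf_foot","mid_arm"):
        r=manip.look_for(c,l)[:2]
        print(l,[(round(d["conf"],2),np.round(np.array(d["box"])*[512,384,512,384],1)) for d in r])
a=cv2.imread("pics/scene0.png");b=cv2.imread("pics/top0.png")
E
```

```text
{'t': 0.0, 'joints': array([ 1.1682,  0.1165,  1.4423,  0.    ,  1.584 , -0.0378]), 'qvel': array([ 0.0002,  0.0005,  0.0004, -0.0008,  0.0001, -0.0003]), 'joint_efforts': array([ -0.0063, -73.2024, -63.2456,  -0.0003,   0.0064,   0.    ]), 'ee_pos': array([0.2408, 0.6306, 0.404 ]), 'tcp_rot': array([-0.5698, -3.0892,  0.0018]), 'wrist_force': array([-0.0378,  0.2614, -0.2345]), 'torque': array([-0.0522,  0.0202, -0.0114]), 'grasp_force': 0.0, 'width': 1.0022204495953746}
scene 55.03931998849781 258.66238033314653 189.29849215207093
[[ 0.7863 -0.3782  0.4886 -0.0039]
 [-0.6178 -0.4937  0.6121 -0.9294]
 [ 0.0097 -0.7831 -0.6218  0.6275]
 [ 0.      0.      0.      1.    ]]
tray [(0.56, array([255.9, 174.8,  95.6,  94.3]))]
gate [(0.67, array([236.7, 157.6,  56. ,  59.5]))]
push_bar [(0.86, array([235.8, 158.7,  53.9,  57.7]))]
block [(0.93, array([265.5, 200.4,  48. ,  39. ]))]
offcut [(0.93, array([234.3, 218.5,  43.8,  38.3])), (0.31, array([236.9, 159.6,  58.5,  56.5]))]
tin [(0.66, array([323.3, 248. ,  41.5,  42.2]))]
felt_pen [(0.48, array([174.4, 205.9,  32.4,  33. ]))]
leaf_foo
[... 169 characters left out ...]
62 -0.9797  0.2004  0.2343]
 [-1.     -0.0066 -0.0016 -0.3983]
 [ 0.0029 -0.2004 -0.9797  0.971 ]
 [ 0.      0.      0.      1.    ]]
tray [(0.73, array([223.9, 173.8, 101.9,  92.8]))]
gate [(0.89, array([195.5, 172. ,  38.6,  94.9]))]
push_bar [(0.68, array([195.9, 172.8,  38.3,  92.9]))]
block [(0.71, array([241.4, 182.6,  54.1,  42.4])), (0.23, array([197.5, 174.7,  40.8,  93.8]))]
offcut [(0.86, array([242.1, 231. ,  59.3,  28.2])), (0.19, array([339.9, 188.1,  45.3,  41. ]))]
tin [(0.65, array([338.9, 188.9,  44.2,  46.9]))]
felt_pen [(0.88, array([185. , 271. ,  61.7,   6. ]))]
leaf_foot [(0.75, array([194. , 173.5,  41.7,  89.3]))]
mid_arm [(0.59, array([196.5, 173. ,  38.6,  90. ]))]
```

Run:
```python
import cv2
a=cv2.imread("pics/scene0.png")[90:290,130:370];b=cv2.imread("pics/top0.png")[100:300,130:400]
cv2.imwrite("pics/s1.png",cv2.resize(a,None,fx=3,fy=3,interpolation=2)[:600]);cv2.imwrite("pics/t1.png",cv2.resize(b,None,fx=2.9,fy=2.9,interpolation=2))
```

```text
(no output)
```

View pics/s1.png

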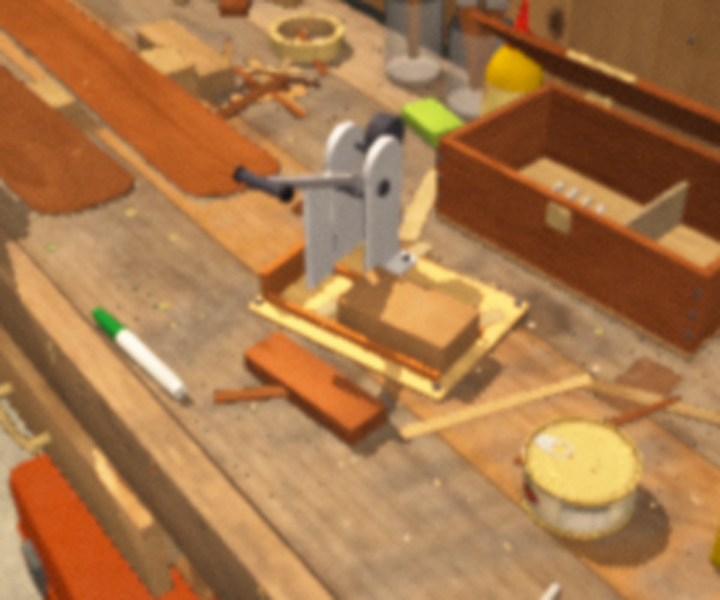

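View pics/t1.png

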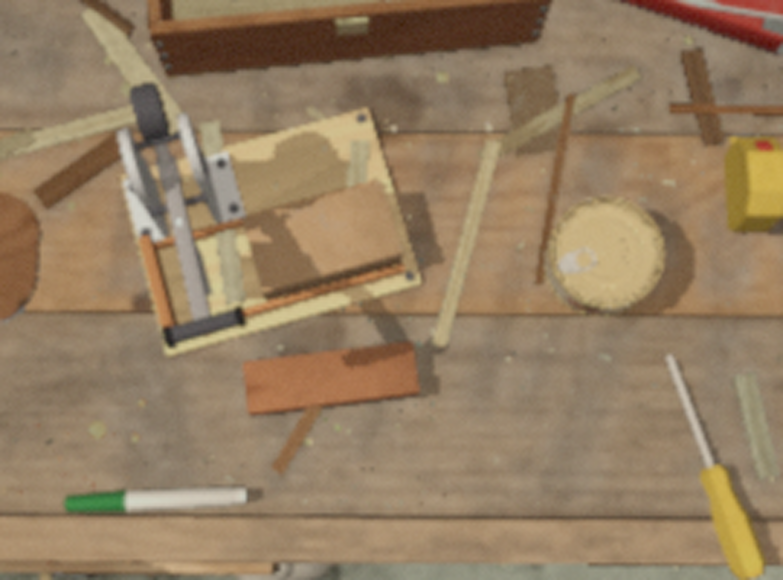

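The top crop shows the tray plate with corners at about (420,283), (370,108) and (168,353), and the push bar from (172,333) to (240,317). The block sits in the lane on the right, with its near end at x≈390-405. I'll fit the tray pose to both views.

```bash
cat > h.py <<'E'
from station import manip
import numpy as np
from scipy.optimize import least_squares
def proj(c,P):
    k=manip.calibration(c);T=np.linalg.inv(np.array(k["pose"]));f=192/np.tan(np.radians(k["vertical_fov"]/2))
    p=np.atleast_2d(P)@T[:3,:3].T+T[:3,3]
    return p[:,:2]/p[:,2:]*f+[k["cx"],k["cy"]]
def w(t,p):
    x,y,a=t;p=np.atleast_2d(p)/1000.
    return np.c_[x+p[:,0]*np.cos(a)-p[:,1]*np.sin(a),y+p[:,0]*np.sin(a)+p[:,1]*np.cos(a),p[:,2]]
E
python3 - <<'E'
from h import *
import cv2
np.set_printoptions(precision=4,suppress=True)
T=np.array([[-50,-160,6],[100,-160,6],[-50,45,6],[-67,27,159],[-67,-27,159]])
it=(np.array([[420,283],[370,108],[168,353],[172,333],[240,317]])+.5)/2.9-.5+[130,100]
is_=(np.array([[437,395],[527,303],[250,305],[238,176],[288,187]])+.5)/3-.5+[130,90]
f=lambda t:np.r_[proj("top",w(t,T))-it,proj("scene",w(t,T))-is_].ravel()
r=least_squares(f,[.45,-.3,.2],loss='soft_l1');t=r.x
print(t,np.degrees(t[2]));print(f(t).reshape(-1,2))
for n,p in dict(bar=[-67,0,159],pivot=[60,0,100],stop=[0,30,23],open_end=[0,-160,6],nearfinal=[0,-80,20]).items(): print(n,w(t,p))
for c,o,s in (("top",(130,100),2.9),("scene",(130,90),3)):
    im=cv2.imread(f"pics/{c}0.png");im=cv2.resize(im[o[1]:o[1]+200,o[0]:o[0]+(270 if c=="top" else 240)],None,fx=s,fy=s)
    def line(P,col):
        q=((proj(c,w(t,P))-o+.5)*s-.5).astype(int);cv2.polylines(im,[q.reshape(-1,1,2)],True,col,1)
    line([[-50,-160,6],[100,-160,6],[100,45,6],[-50,45,6]],(255,0,0));line([[-67,27,159],[-67,-27,159]],(0,255,0));line([[38,-43,144],[94,-43,144]],(0,255,255))
    for y in range(-165,-120,10): line([[-30,y,41],[30,y,41]],(0,0,255))
    cv2.imwrite(f"pics/{c}2.png",im)
E
```

```text
[ 0.4414 -0.2768  0.2802] 16.05665328337553
[[ 0.4564  0.1706]
 [-0.4136 -0.5802]
 [-1.2632  0.4259]
 [-3.4376  1.0407]
 [ 1.0053 -1.0954]
 [ 0.3013  0.8867]
 [ 1.158   0.6011]
 [-0.7338 -0.3647]
 [-0.1855 -1.0861]
 [ 0.636   2.6672]]
bar [[ 0.377  -0.2953  0.159 ]]
pivot [[ 0.499  -0.2602  0.1   ]]
stop [[ 0.4331 -0.248   0.023 ]]
open_end [[ 0.4856 -0.4305  0.006 ]]
nearfinal [[ 0.4635 -0.3537  0.02  ]]
```

View pics/top2.png

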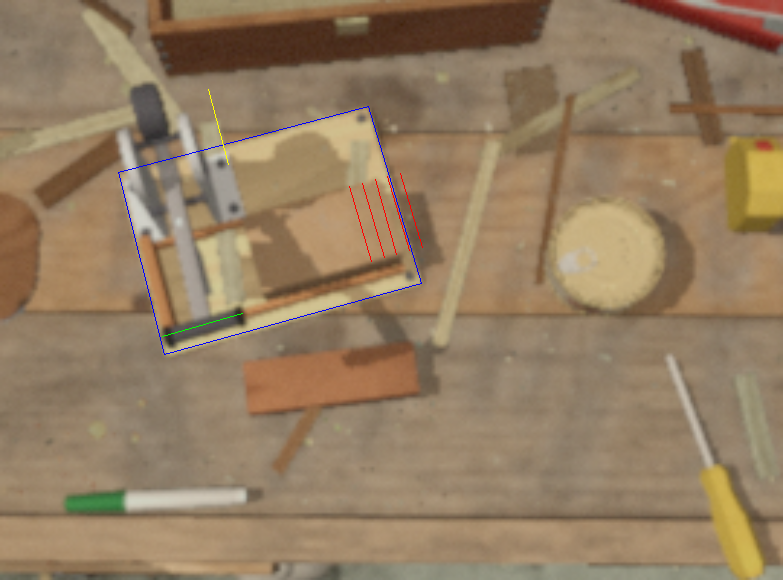

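The fit overlays the plate and bar to within a few mm. The block's near end is at tray y ≈ -150. Next I move the shut gripper round, keeping the radius above 0.35 m.

```bash
python3 -m crank '{"gripper":[1,1,1,1,1,1,1,1,1,1,1,1],"translation":[[1.7,-4.4,1],[1.7,-4.4,1],[1.7,-4.4,1],[1.7,-4.4,1],[1.7,-4.4,0],[1.7,-4.4,0],[1.7,-4.4,0],[1.7,-4.4,0],[1.7,-4.4,0],[1.7,-4.4,0],[1.7,-4.4,0],[1.7,-4.4,0]],"turn":[-0.104,-0.104,-0.104,-0.104,-0.104,-0.104,-0.104,-0.104,-0.104,-0.104,-0.104,-0.104]}' 30; python3 -m crank '{"gripper":[1,1,1,1,1,1,1,1,1,1,1,1],"translation":[[-0.5,-3.4,0],[-0.5,-3.4,0],[-0.5,-3.4,0],[-0.5,-3.4,0],[-1.2,-3.4,0],[-1.2,-3.4,0],[-1.2,-3.4,0],[-1.2,-3.4,0],[-1.2,-3.4,0],[-1.2,-3.4,0],[-1.2,-3.4,0],[0,0,0]],"turn":[-0.104,-0.104,-0.104,-0.104,-0.104,-0.104,-0.104,-0.104,-0.104,-0.104,-0.104,-0.104]}'
```

```text
t: 2.2
ee_pos: [0.4448, 0.1007, 0.4451]
tcp_rot: [2.272, 2.169, 0.001]
wrist_force: [0.4, 0.7, -0.5]
width: -0.001
grasp_force: 0.0
t: 3.4
ee_pos: [0.3395, -0.2742, 0.4445]
tcp_rot: [3.112, 0.427, -0.001]
wrist_force: [0.3, 1.0, -0.0]
width: -0.002
grasp_force: 0.0
```

```bash
python3 -m crank '{"gripper":[1,1,1,1,1,1],"translation":[[0,-3.2,0],[0,0,-4],[0,0,-4],[0,0,-4],[0,0,-1.7],[0,0,0]],"turn":[0,0,0,0,0,0]}'
python3 - <<'E'
from h import *
import cv2
s=manip.read_state();print(s["ee_pos"],s["wrist_force"])
im=manip.camera("scene");a=im[90:290,130:370,::-1];cv2.imwrite("pics/s3.png",cv2.resize(a,None,fx=3,fy=3,interpolation=2))
E
```

```text
t: 4.0
ee_pos: [0.3404, -0.3031, 0.3053]
tcp_rot: [-3.108, -0.439, 0.004]
wrist_force: [0.3, -0.3, -0.1]
width: -0.001
grasp_force: 0.0
[ 0.34044457 -0.30307888  0.30525662] [ 0.29572971 -0.34722413 -0.12342595]
```

View pics/s3.png

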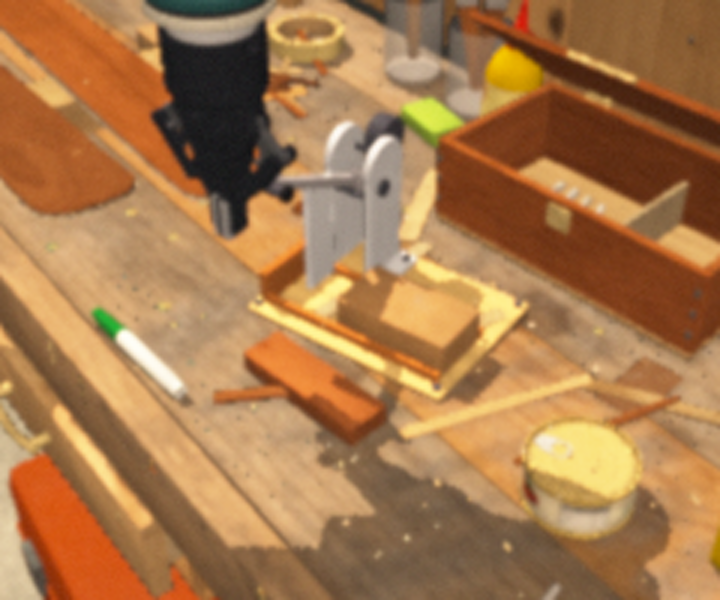

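The fingers stand clear on the bar's -x side (tips at about (228,235), bar at about (275,183)). I'll push slowly towards tray +x, rising with the bar.

```bash
python3 -m crank '{"gripper":[1,1,1,1,1,1,1,1,1,1,1,1],"translation":[[0.96,0.28,0],[0.48,0.14,0],[0.48,0.14,0],[0.48,0.14,0.5],[0.48,0.14,0.9],[0.48,0.14,0.8],[0.48,0.14,0.7],[0.48,0.14,0.6],[0.48,0.14,0.6],[0.48,0.14,0.5],[0.48,0.14,0.4],[0.48,0.14,0.4]],"turn":[0,0,0,0,0,0,0,0,0,0,0,0]}'
python3 - <<'E'
from h import *
import cv2
im=manip.camera("scene");a=im[90:290,130:370,::-1];cv2.imwrite("pics/s4.png",cv2.resize(a,None,fx=3,fy=3,interpolation=2))
E
```

```text
t: 5.25
ee_pos: [0.4037, -0.285, 0.3619]
tcp_rot: [-3.11, -0.44, 0.0]
wrist_force: [-0.6, -0.1, 0.8]
width: -0.003
grasp_force: 0.4
```

View pics/s4.png

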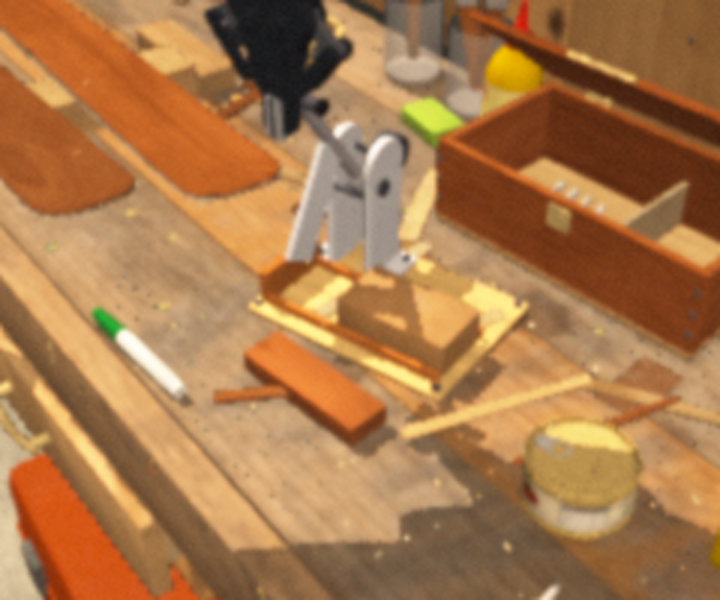

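The bar (315,105) rides on the fingers and the leaf is swinging out. I'll continue past balance.

```bash
python3 -m crank '{"gripper":[1,1,1,1,1,1,1,1,1,1,1,1],"translation":[[0.48,0.14,0.4],[0.48,0.14,0.4],[0.48,0.14,0.3],[0.48,0.14,0.3],[0.48,0.14,0.3],[0.48,0.14,0.2],[0.48,0.14,0.2],[0.48,0.14,0.2],[0.48,0.14,0.1],[0,0,0],[0,0,0],[0,0,0]],"turn":[0,0,0,0,0,0,0,0,0,0,0,0]}'
python3 - <<'E'
from h import *
import cv2
im=manip.camera("scene");a=im[90:290,130:370,::-1];cv2.imwrite("pics/s5.png",cv2.resize(a,None,fx=3,fy=3,interpolation=2))
E
```

```text
t: 6.5
ee_pos: [0.4463, -0.2726, 0.3856]
tcp_rot: [-3.111, -0.44, 0.0]
wrist_force: [0.3, -0.3, 0.2]
width: 0.001
grasp_force: 0.0
```

View pics/s5.png

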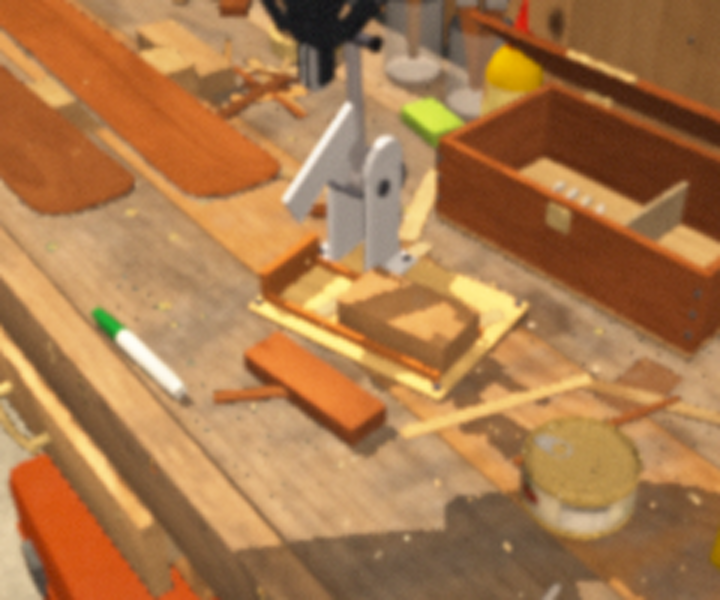

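The gate has passed balance and is tipping away from the fingers. I'll rise, then go to the block's near side, staying high for now.

```bash
python3 -m crank '{"gripper":[1,1,1,1,1,1,1,1,1,1,1,1],"translation":[[0,0,2],[0,0,2],[0,0,2],[0.5,-2.4,0],[0.7,-3.3,0],[0.7,-3.3,0],[0.7,-3.3,0],[0.7,-3.3,0],[0.7,-3.3,0],[0,0,0],[0,0,0],[0,0,0]],"turn":[0,0,0,0,0,0,0,0,0,0,0,0]}'
python3 - <<'E'
from h import *
import cv2
t=[.4414,-.2768,.2802]
print((w(t,[-8,-190,0])-manip.read_state()["ee_pos"])*100)
ims=[]
for c,o in (("scene",(130,90)),("top",(130,100))):
    im=manip.camera(c)[:,:,::-1].copy()
    im=cv2.resize(im[o[1]:o[1]+200,o[0]:o[0]+200],None,fx=2,fy=2,interpolation=2)
    for y in (-155,-150,-145):
        q=((proj(c,w(t,[[-30,y,41],[30,y,41]]))-o+.5)*2-.5).astype(int);
        if c=="top": cv2.polylines(im,[q.reshape(-1,1,2)],True,(0,0,255),1)
    ims.append(im)
cv2.imwrite("pics/c6.png",np.hstack(ims))
E
```

```text
t: 7.75
ee_pos: [0.4863, -0.461, 0.4459]
tcp_rot: [-3.111, -0.44, -0.0]
wrist_force: [0.3, 0.1, -0.0]
width: 0.002
grasp_force: 0.0
[[-1.61674567e-03 -5.84905941e-02 -4.45874183e+01]]
```

View pics/c6.png

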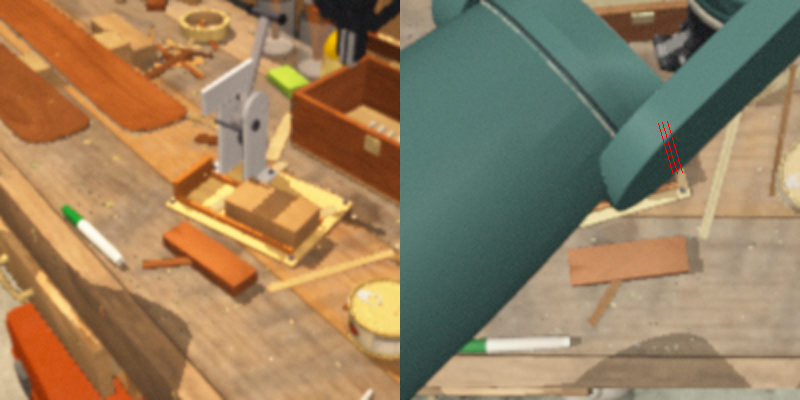

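The gate is raised, with the leaf standing out from the arm at (225,85) in the scene half, and the lane is clear. I descend behind the block and begin pushing.

```bash
python3 -m crank '{"gripper":[1,1,1,1,1,1,1,1,1],"translation":[[0,0,-4],[0,0,-4],[0,0,-4],[0,0,-4],[0,0,-4],[0,0,-3],[0,0,-1.7],[0,0,0],[0,0,0]],"turn":[0,0,0,0,0,0,0,0,0]}'
python3 - <<'E'
from h import *
import cv2
c="scene";o=(190,100)
im=manip.camera(c)[:,:,::-1]
cv2.imwrite("pics/s7.png",cv2.resize(im[o[1]:o[1]+150,o[0]:o[0]+180],None,fx=4,fy=4,interpolation=2))
E
```

```text
t: 8.75
ee_pos: [0.4868, -0.4617, 0.2003]
tcp_rot: [3.109, 0.44, 0.002]
wrist_force: [0.3, -1.3, 0.8]
width: -0.003
grasp_force: 0.0
```

View pics/s7.png

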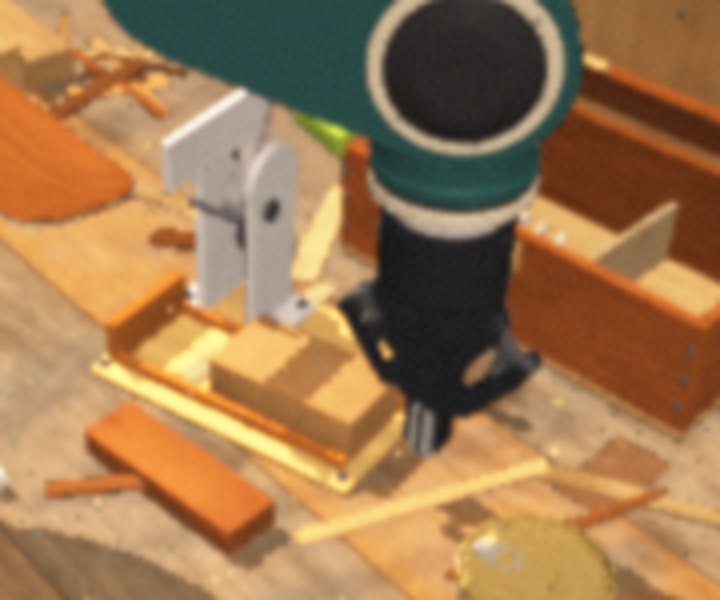

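The tips are behind the block at about (425,445), with the block's near end at about (375,420). The gate is fully raised, and the forearm rises away above the leaf. Now I push along tray +y.

```bash
python3 -m crank '{"gripper":[1,1,1,1,1,1,1,1,1,1,1,1],"translation":[[0,0,-0.4],[-0.19,0.67,0],[-0.19,0.67,0],[-0.19,0.67,0],[-0.19,0.67,0],[-0.19,0.67,0],[-0.19,0.67,0],[-0.19,0.67,0],[-0.19,0.67,0],[-0.19,0.67,0],[-0.19,0.67,0],[0,0,0]],"turn":[0,0,0,0,0,0,0,0,0,0,0,0]}'
python3 - <<'E'
from h import *
import cv2
c="scene";o=(190,100)
im=manip.camera(c)[:,:,::-1]
cv2.imwrite("pics/s8.png",cv2.resize(im[o[1]:o[1]+150,o[0]:o[0]+180],None,fx=4,fy=4,interpolation=2))
E
```

```text
t: 10.0
ee_pos: [0.4673, -0.3938, 0.1947]
tcp_rot: [-3.11, -0.44, 0.0]
wrist_force: [0.7, 0.5, 0.6]
width: 0.004
grasp_force: 0.0
```

View pics/s8.png

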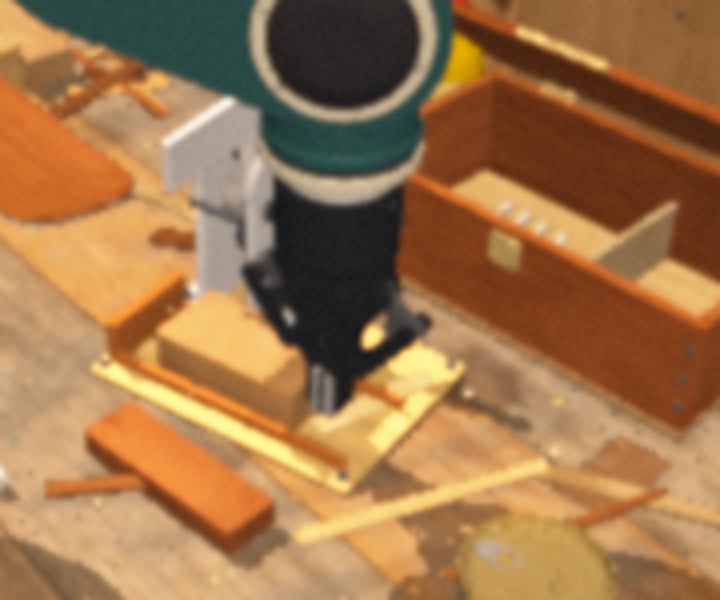

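The block is moving flat. Its near end is at about (300,400) and the end stop face at about (190,290). I'll go on slowly and watch the force.

```bash
python3 -m crank '{"gripper":[1,1,1,1,1,1,1],"translation":[[-0.08,0.29,0],[-0.08,0.29,0],[-0.08,0.29,0],[-0.08,0.29,0],[-0.08,0.29,0],[-0.08,0.29,0],[0,0,0]],"turn":[0,0,0,0,0,0,0]}';for i in 1; do python3 -m crank '{"gripper":[1,1,1],"translation":[[-0.06,0.19,0],[-0.06,0.19,0],[0,0,0]],"turn":[0,0,0]}'; done
```

```text
t: 10.75
ee_pos: [0.4625, -0.3769, 0.1947]
tcp_rot: [-3.11, -0.44, 0.0]
wrist_force: [0.8, 0.1, 0.8]
width: 0.0
grasp_force: 0.0
t: 11.05
ee_pos: [0.4614, -0.3732, 0.1947]
tcp_rot: [-3.111, -0.44, 0.0]
wrist_force: [-0.2, -0.1, -0.3]
width: -0.001
grasp_force: 0.0
```

```bash
python3 -m crank '{"gripper":[1,1,1],"translation":[[-0.05,0.19,0],[-0.05,0.19,0],[0,0,0]],"turn":[0,0,0]}'; python3 -m crank '{"gripper":[1,1],"translation":[[-0.05,0.19,0],[0,0,0]],"turn":[0,0]}'
```

```text
t: 11.35
ee_pos: [0.4604, -0.3694, 0.1947]
tcp_rot: [-3.111, -0.44, 0.0]
wrist_force: [0.4, -0.6, -0.6]
width: 0.001
grasp_force: 0.0
t: 11.55
ee_pos: [0.4602, -0.3681, 0.1953]
tcp_rot: [3.108, 0.439, 0.002]
wrist_force: [3.9, -6.8, -0.4]
width: -0.0
grasp_force: 3.6
```

A firm 8 N reaction along the lane means the block is against the stop. I'll back off and check.

```bash
python3 -m crank '{"gripper":[1,1,1,1,1,1,1,1,1,1,1,1],"translation":[[0.1,-0.35,0],[0.28,-0.96,0],[0.55,-1.9,0],[0.83,-2.9,0],[0.83,-2.9,0],[0,0,3],[0,0,4],[0,0,4],[0,0,4],[0,0,4],[0,0,4],[0,0,0]],"turn":[0,0,0,0,0,0,0,0,0,0,0,0]}'; python3 -m crank '{"gripper":[1,1,1,1,1],"translation":[[0.5,-4,0],[0.5,-4,0],[0.5,-4,0],[0,0,0],[0,0,0]],"turn":[0,0,0,0,0]}'
python3 - <<'E'
from h import *
import cv2
c="scene";t=[.4414,-.2768,.2802];o=(130,90)
im=manip.camera(c)[:,:,::-1]
for l in ("block","offcut","tin","felt_pen"): print(l,[np.round(np.array(d["box"])*[512,384,512,384],1) for d in manip.look_for(c,l)[:1]])
im=cv2.resize(im[90:290,130:370],None,fx=3,fy=3,interpolation=2)
q=((proj(c,w(t,[[-30,-80,41],[30,-80,41]]))-o+.5)*3-.5).astype(int);cv2.polylines(im,[q.reshape(-1,1,2)],True,(255,0,0),1)
cv2.imwrite("pics/s9.png",im)
E
```

```text
t: 12.75
ee_pos: [0.4858, -0.4583, 0.4312]
tcp_rot: [3.104, 0.439, 0.007]
wrist_force: [1.1, -0.4, -0.5]
width: -0.004
grasp_force: 0.0
t: 13.25
ee_pos: [0.5008, -0.579, 0.4229]
tcp_rot: [-3.109, -0.438, 0.002]
wrist_force: [0.9, 0.9, -0.9]
width: -0.0
grasp_force: 0.0
block [array([245.5, 188.6,  47.8,  35.2])]
offcut [array([236.2, 218.5,  43.9,  36.3])]
tin [array([323.6, 246.6,  43.6,  44.3])]
felt_pen [array([174.6, 205.9,  26.7,  32.3])]
```

View pics/s9.png

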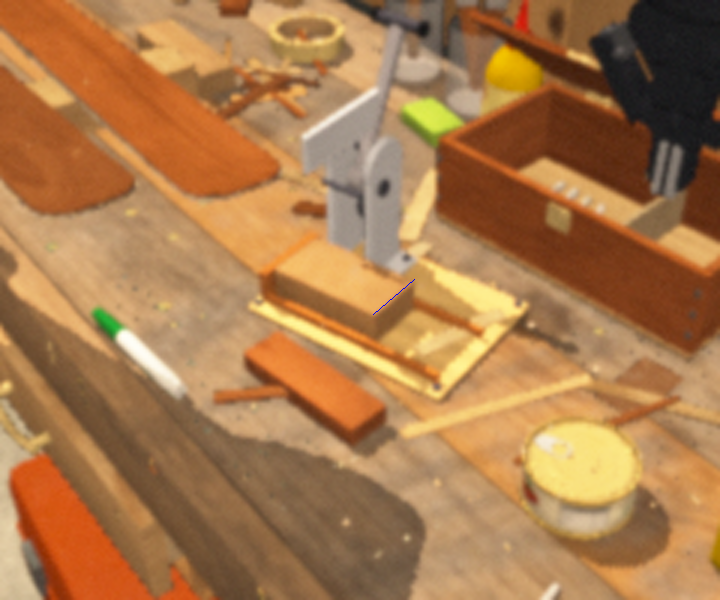

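The block's near edge lies on the predicted y = -80 line, from (373,315) to (414,280), with its far end at the stop. The gate is raised, the bystanders haven't moved and the robot is clear.

```bash
python3 -c "
from station import manip
print(manip.job_done())"
```

```text
the job is handed in; nothing more can be done
None
```

The job is handed in: the gate stays fully raised by itself, the block rests flat against the end stop, and the other things on the bench were left where they were; the judge's verdict was not shown.

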